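# Weed out the limp bag clips

## Task

Four bag clips are clipped on the near rim of the wooden pantry caddy, and the springs of two of them have gone limp. Squeeze the tails of the clips lightly to feel their springs: leave the two that resist firmly clipped on the rim, and take the two that fold under a light squeeze off the rim and lay them in the white bowl, without dragging or tipping the caddy.

Things in the scene. Friction and masses are not known exactly. Their poses are not given: they have to be found in the camera images.
- caddy: Open wooden box, 130 (x) x 320 (y) x 80 mm high, walls 5 mm, about 0.9 kg empty, loose on the counter; a carton and a tin in it stay below the rim. Origin: centre of its underside; x points away from the robot, z up. The clips ride on the near long wall, middle plane at its x = -62.5 mm.
- clip_a: Beech bag clip, 83 mm long, 24 mm wide along the rim, 30 g, astride the near wall, jaws down, two tails up. Origin: the spring coil, resting on the rim: 5 mm above it, on the wall's middle plane; z from jaws to tails, y along the rim, x across the wall. Tails reach 44 mm above the coil, jaws 39 mm below. All clips look alike; which two are limp can only be felt.
- clip_b: A clip just like clip_a. Of every clip: squeeze the tails towards each other along its x, by the round thumb pads (radius 5 mm, 24 mm wide) centred 34 mm above the coil; at rest these measure 40 mm over their outer faces. Squeezed to the stop they measure about 23 mm and the jaw tips part by about 18 mm more, well clear of the wall.
- clip_c: A clip just like clip_a. Of every clip: a sound spring does not give until each pad is pressed with about 14 N, and needs about 20 N to fold right up; a limp spring folds right up at about 2 N. A squeeze of 5 to 10 N tells them apart: a sound one stays 40 mm wide.
- clip_d: A clip just like clip_a. Of every clip: it must be squeezed open to come off the rim freely, and it is held safely by its thumb pads while squeezed.
- bowl: White ceramic bowl for the rejects, 170 mm across the rim, 55 mm high, inner floor about 5 mm above the counter. Origin: centre of its underside.
- pepper_mill: Wooden pepper mill, 58 mm across, 160 mm high, standing behind the work. Origin: centre of its underside. A bystander.
- salt_shaker: Small glass salt shaker with a grey cap, 44 mm across, 90 mm high, standing behind the work. Origin: centre of its underside. A bystander.
- spice_jar: Spice jar with a red cap, 45 mm across, 106 mm high, standing behind the work. Origin: centre of its underside. A bystander.

How it is judged:
By the outcome, as a careful person would: the job done as asked, in the order asked, and still so for the second after the job is handed in, with the robot touching nothing.
It also fails if it takes over 64 s, if anything falls off the work surface, if the arm or the gripper's body presses on something with over 40 N, if the wrist force passes 120 N, or if a joint passes its speed limit or range.

## Robot

A 6-joint arm with a two-finger parallel gripper is mounted at the origin on a cart in front of the work surface, level with it; the furniture and walls round the work are solid. World frame = base frame: x ahead of the robot, y to its left, z up, the work surface at z = 0. Lengths are in m, angles in rad, forces in N, time in s.
With the tool pointing down it reaches from about 0.375 to 0.9 m from the base axis. Payload 3.1 kg.
Tool frame: the origin (TCP) lies at the very end of the fingers, on their centre line; the grasp point (between the pads) lies 19 mm behind it; z points along the fingers, y is the line along which they close (so a half turn about z gives the same grasp; the last joint's range is limited). The gripper opens to 87 mm and grips with 3 to 60 N. Pads are 19 mm wide; open, the fingers measure 117 mm over their backs; the gripper's body (75 mm by 190 mm) begins 51 mm behind the grasp point.
Start: joints at [-1.381, 0.527, 1.433, -0, 1.181, -0.178], TCP at [0.225, -0.583, 0.223] pointing down, gripper open.
Joint ranges: [-3.08, 3.08], [-0.75, 2.2], [0.22, 2.44], [-1.43, 4.57], [0, 2.65], [-2.85, 2.85]. Speed limits (rad/s): [2.79, 2.79, 3.14, 3.14, 3.14, 3.14].

## Interface

Orientations are given as a unit quaternion [x, y, z, w].
In Python, from rig import robot gives the robot as it stands. The module is installed in compiled form; this text tells all that it offers.
- The arm moves only by the tool servo_tool, never from a script. Its argument "rows" is one flat list of numbers, 5 for each row, row after row: the closure, from -1 (fully open) to 1 (shut), so that 0 is half open, then the shift along the tool's x, y, z in m, then the turn about the tool's z in degrees. A call has 1 to 5 rows; each row shifts and turns the commanded pose from where the row before left it, along the tool's axes as they then stand; what a row does not reach is not made up. A row lasts 1/12 s, in which the tool goes at most 41.7 mm and 7.16 degrees, less where a joint would pass 70% of its speed; a pose out of reach is approached as far as the arm can. A call with a gripper value outside its range is refused whole. The fingers move at their own pace and stop on an object; "newtons" is the grip in N (left out, the last holds). Time passes only in rows, so rows that do not move let the fingers close. It gives the time, the measured TCP pose, the force, the opening and the grip force at its end, in the units of the state.
- robot.get_obs(): the state, without advancing time (a new reading comes with each control period).
- robot.camera(name): name is "scene" or "top" or "wrist"; returns a dict with "pixels" (420x560x3 uint8, red, green, blue), "intrinsics" (3x3 intrinsics, pixels), "rvec" (rotation vector, rad) and "tvec" (3), from world to camera coordinates, as OpenCV has them; the wrist camera has in their place "mount" (4x4, takes a point from camera to tool coordinates, whose origin is the TCP and whose axes are the flange's). Camera axes: x right, y down, z forward; pixel columns grow to the right and rows downward; lengths in m; the calibration is good to about 2 mm. A picture is of the moment at which its call begins: read the wrist's pose just before it. There is no depth.
- robot.hand_in(): hands the job in; it is judged then, once.
Trained networks look in a picture, given as the dict that the camera call returned (one of the last four; its "shot" number tells which), for a name from the list of things; names that differ only in an ending like _2 or _b are one class to them, and where a whole thing is asked for, a point or a joint stands for the part that bears it (a point fixed in the world has none). Each returns a list of dicts, best first, with "score" (0 to 1); they miss things now and then, are a little off and sometimes report something else, mostly with a low value. They report only what shows in the picture. A call takes as long as a camera call.
- robot.spot_in(picture, query): "at" ([x, y, z] in m, in world coordinates, good to about 4 mm: the middle of the surface that is visible of it).
- robot.outline_of(picture, query): "region" (420x560 bool, what is visible of it).
- robot.place_of(picture, query): "at" ([x, y, z] in m, in world coordinates, good to about 4 mm: a listed point, or the origin of a listed thing).
The state is a dict: "time": time; "q": joint angles; "joint_velocities": joint speeds; "joint_torque": joint torques, N m; "position": TCP position; "tool_rot": TCP orientation; "ft_force": force on the tool from outside, world axes, zero at the start; "moment": the same for the moment, N m; "grip_width": finger opening in m; "grip_force": force on a finger pad.
Only numpy, scipy, OpenCV 4.12 (cv2) and the standard library are available. Lean on these libraries where they do the work, as an engineer would, in place of code of your own. Each camera call takes 0.05 s, during which the arm holds its last target. There are 200 camera calls.

## Working session

There is one attempt and no reset: what is moved stays moved. The work goes in short steps, Python scripts to look and compute and a tool call to move; the robot and the scene stay as the last step left them, time stands still between calls to the robot, and variables do not carry over. Pictures are saved under pics/ and viewed, at most 10 in all, crops included, and the job is handed in when it is done.

Besides the shell and the picture viewer there is one more tool, called after "Call:" as name(argument=value, ...) on one line, values as JSON. servo_tool: Moves the arm, as the interface text tells. Its arguments: {"type":"object","properties":{"rows":{"type":"array","items":{"type":"number"}},"newtons":{"type":"number"}},"required":["rows"]}

```bash
mkdir -p pics; cat > h.py <<'E'
from rig import robot
import numpy as np, cv2
from scipy.spatial.transform import Rotation as R
E
python3 - <<'E'
from h import *
for c in ("top","scene"):
    p=robot.camera(c); cv2.imwrite(f"pics/{c}1.png",p["pixels"][:,:,::-1])
    for n in ("caddy","clip_a","bowl","pepper_mill","salt_shaker","spice_jar"):
        print(c,n,[(np.round(d["at"],3).tolist(),round(d["score"],2)) for d in robot.place_of(p,n)])
o=robot.get_obs(); print(o["time"],o["position"],R.from_quat(o["tool_rot"]).as_matrix().round(3).tolist(),o["grip_width"])
E
```

```text
top caddy [([0.585, -0.2, 0.003], 0.55)]
top clip_a [([0.53, -0.25, 0.086], 0.87), ([0.538, -0.315, 0.086], 0.85), ([0.524, -0.166, 0.084], 0.81), ([0.694, 0.304, 0.0], 0.61), ([0.506, -0.098, 0.088], 0.53)]
top bowl [([0.476, 0.206, -0.004], 0.64)]
top pepper_mill [([0.692, 0.149, -0.002], 0.57), ([0.524, -0.169, 0.086], 0.33)]
top salt_shaker [([0.705, 0.22, -0.002], 0.62)]
top spice_jar [([0.697, 0.307, 0.0], 0.91)]
scene caddy [([0.586, -0.203, 0.001], 0.83)]
scene clip_a [([0.521, -0.167, 0.086], 0.74), ([0.532, -0.253, 0.086], 0.66), ([0.545, -0.316, 0.084], 0.62), ([0.512, -0.097, 0.088], 0.46), ([0.696, 0.306, 0.003], 0.3)]
scene bowl [([0.477, 0.204, 0.001], 0.77), ([0.536, -0.25, 0.084], 0.7), ([0.588, -0.201, 0.002], 0.61)]
scene pepper_mill [([0.691, 0.148, 0.0], 0.83)]
scene salt_shaker [([0.706, 0.219, 0.001], 0.58)]
scene spice_jar [([0.696, 0.307, 0.002], 0.8), ([0.545, -0.319, 0.085], 0.46)]
0.7 [ 0.22476129 -0.58317717  0.2225825 ] [[0.933, 0.36, 0.0], [0.36, -0.933, -0.0], [-0.0, 0.0, -1.0]] 0.08662334803054063
```

View pics/top1.png

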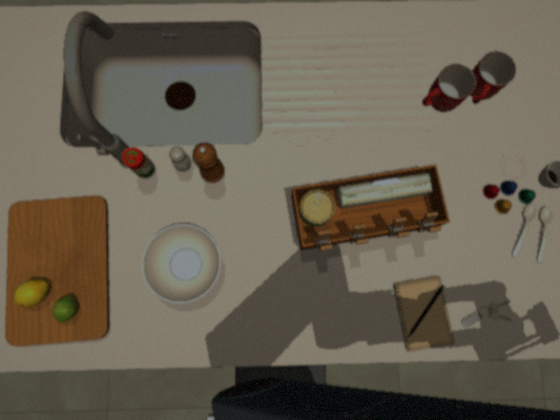

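View pics/scene1.png

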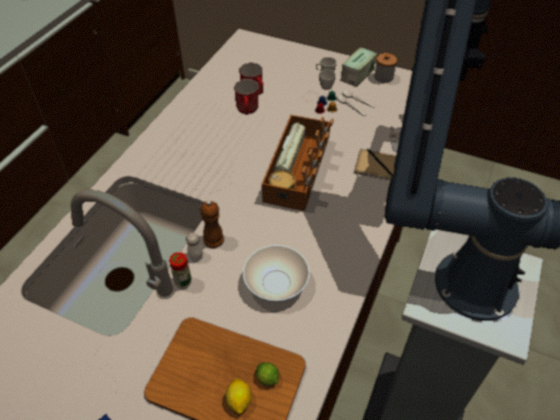

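The top view shows the caddy at (295-447, 165-247), yawed about 8°, with four clips on its lower rim near (322,240), (357,234), (397,227) and (427,222). The bowl is at (181,262). The network positions match the picture, so I'll go to clip D first.

```bash
cat >> h.py <<'E'
def plan(p, yawy, n, o=None):
    """rows (dx,dy,dz mm, turn deg) to reach TCP p, tool-y heading yawy deg (mod 180), tool down"""
    o=o or robot.get_obs(); M=R.from_quat(o["tool_rot"]).as_matrix()
    a=np.degrees(np.arctan2(M[1,1],M[0,1])); d=(yawy-a+90)%180-90
    step=(np.array(p)-o["position"])/n; rows=[]
    print("pos",o["position"].round(4),"yawy",round(a,2),"t",round(o["time"],2))
    for i in range(n):
        Mi=R.from_euler('z',d*i/n,degrees=True).as_matrix()@M
        rows.append([*(Mi.T@step*1000).round(1).tolist(),round(-d/n,2)])
    for r in rows: print(r)
E
python3 - <<'E'
from h import *
plan([0.5415,-0.3155,0.20],8.5,14)
E
```

```text
pos [ 0.2248 -0.5832  0.2226] yawy -68.93 t 0.7
[28.0, -9.7, 1.6, np.float64(-5.53)]
[28.8, -7.0, 1.6, np.float64(-5.53)]
[29.3, -4.2, 1.6, np.float64(-5.53)]
[29.6, -1.3, 1.6, np.float64(-5.53)]
[29.6, 1.5, 1.6, np.float64(-5.53)]
[29.3, 4.4, 1.6, np.float64(-5.53)]
[28.7, 7.2, 1.6, np.float64(-5.53)]
[27.9, 9.9, 1.6, np.float64(-5.53)]
[26.8, 12.6, 1.6, np.float64(-5.53)]
[25.5, 15.1, 1.6, np.float64(-5.53)]
[23.9, 17.5, 1.6, np.float64(-5.53)]
[22.1, 19.7, 1.6, np.float64(-5.53)]
[20.1, 21.7, 1.6, np.float64(-5.53)]
[17.9, 23.6, 1.6, np.float64(-5.53)]
```

Call:
servo_tool(rows=[-1,0.028,-0.01,0.0016,-5.5,-1,0.029,-0.007,0.0016,-5.5,-1,0.029,-0.004,0.0016,-5.5,-1,0.03,-0.001,0.0016,-5.5,-1,0.03,0.0015,0.0016,-5.5], newtons=6)

```text
time: 1.12
position: [0.3395, -0.4865, 0.2146]
tool_rot: [0.911, 0.413, 0.0, 0.0]
ft_force: [-0.4, -0.6, 0.1]
grip_width: 0.0867
grip_force: 0.0
```

Call:
servo_tool(rows=[-1,0.029,0.0045,0.0016,-5.5,-1,0.029,0.007,0.0016,-5.5,-1,0.028,0.01,0.0016,-5.5,-1,0.027,0.0125,0.0016,-5.5,-1,0.0255,0.015,0.0016,-5.5])

```text
time: 1.53
position: [0.4531, -0.3907, 0.2066]
tool_rot: [0.786, 0.618, 0.0, 0.0]
ft_force: [-0.7, -0.5, 0.2]
grip_width: 0.0869
grip_force: 0.0
```

Call:
servo_tool(rows=[-1,0.024,0.0175,0.0016,-5.5,-1,0.022,0.0195,0.0016,-5.5,-1,0.02,0.0215,0.0016,-5.5,-1,0.018,0.0235,0.0016,-5.5,-1,0,0,0,0])

```text
time: 1.95
position: [0.5461, -0.312, 0.2]
tool_rot: [0.653, 0.758, 0.001, 0.0]
ft_force: [0.3, -0.4, -0.2]
grip_width: 0.0869
grip_force: 0.0
```

```bash
python3 - <<'E'
from h import *
o=robot.get_obs()
p=robot.camera("wrist"); cv2.imwrite("pics/w1.png",p["pixels"][:,:,::-1])
print(o["position"].round(4),R.from_quat(o["tool_rot"]).as_matrix().round(3).tolist(),o["ft_force"].round(2),o["time"])
print(np.round(p["mount"],3).tolist(),p["intrinsics"])
for d in robot.place_of(p,"clip_a"): print(np.round(d["at"],4),d["score"])
t=robot.camera("top")
for d in robot.place_of(t,"clip_a"): print("top",np.round(d["at"],4),d["score"])
E
```

```text
[ 0.5461 -0.312   0.2   ] [[-0.148, 0.989, 0.002], [0.989, 0.148, 0.002], [0.001, 0.003, -1.0]] [ 0.29 -0.37 -0.21] 1.95
[[-0.001, -0.963, -0.269, 0.074], [1.0, -0.001, -0.0, -0.001], [-0.0, -0.269, 0.963, -0.163], [0.0, 0.0, 0.0, 1.0]] [[349.1265465    0.         278.51789388]
 [  0.         349.1265465  206.6401682 ]
 [  0.           0.           1.        ]]
[ 0.5167 -0.1698  0.0865] 0.91
[ 0.5427 -0.3223  0.0871] 0.73
[ 0.5335 -0.2514  0.0885] 0.68
top [ 0.5329 -0.2493  0.0871] 0.8
top [ 0.5426 -0.3156  0.0826] 0.78
top [ 0.523  -0.1646  0.0841] 0.66
```

View pics/w1.png

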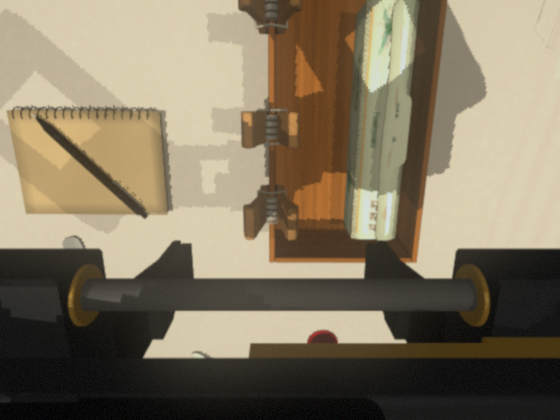

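The wrist view shows coils near (271,205), (271,127) and (271,12), with the wall running vertically at column 271. The tool yaw is therefore aligned. Clip D's tails span columns 245-298.

```bash
cat >> h.py <<'E'
def ray(o,p,u,v,z):
    K=p["intrinsics"];m=np.array(p["mount"]);M=R.from_quat(o["tool_rot"]).as_matrix()
    d=M@m[:3,:3]@np.linalg.inv(K)@[u,v,1]; c=o["position"]+M@m[:3,3]
    q=c+d*(z-c[2])/d[2]; return q, M.T@(q-o["position"])
E
python3 - <<'E'
from h import *
o=robot.get_obs(); p=robot.camera("wrist")
for n,u,v,z in (("D",271,205,.087),("C",271,127,.087),("B",271,12,.087),("Dl",245,210,.119),("Dr",298,210,.119),("Cl",242,128,.119),("Cr",298,128,.119),("wall1",270.5,60,.08),("wall2",270.5,250,.08)):
    a,b=ray(o,p,u,v,z); print(n,a.round(4),b.round(4))
E
```

```text
D [ 0.5354 -0.3194  0.087 ] [-0.0021 -0.0069  0.1131]
C [ 0.5271 -0.2575  0.087 ] [ 0.0603 -0.0065  0.1131]
B [ 0.5165 -0.1785  0.087 ] [ 0.14   -0.0059  0.1131]
Dl [ 0.5166 -0.3169  0.119 ] [ 0.0029 -0.0251  0.0811]
Dr [ 0.5548 -0.3116  0.119 ] [0.0029 0.0135 0.0811]
Cl [ 0.508  -0.2593  0.119 ] [ 0.0612 -0.0256  0.0811]
Cr [ 0.5459 -0.254   0.119 ] [0.0612 0.0126 0.0811]
wall1 [ 0.52   -0.2091  0.08  ] [ 0.1092 -0.0067  0.1201]
wall2 [ 0.5404 -0.3617  0.08  ] [-0.0447 -0.0077  0.1201]
```

Call:
servo_tool(rows=[-1,0,-0.006,0.025,0,-1,0,0,0.035,0,-1,0,0,0.03,0,-1,0,0,0.01,0,-0.3,0,0,0,0])

```text
time: 2.62
position: [0.534, -0.3163, 0.0974]
tool_rot: [0.656, 0.754, -0.0, -0.003]
ft_force: [0.4, 0.0, -0.2]
grip_width: 0.0847
grip_force: 0.0
```

Call:
servo_tool(rows=[-0.2,0,0,0,0,-0.1,0,0,0,0,0,0,0,0,0,0,0,0,0,0,0,0,0,0,0])

```text
time: 3.03
position: [0.5372, -0.3172, 0.1016]
tool_rot: [0.656, 0.755, -0.0, 0.001]
ft_force: [0.3, -0.5, -0.3]
grip_width: 0.0551
grip_force: 0.0
```

```bash
python3 - <<'E'
from h import *
robot.camera("wrist"); o=robot.get_obs(); p=robot.camera("wrist"); cv2.imwrite("pics/w2.png",p["pixels"][:,:,::-1])
print(o["position"].round(4),R.from_quat(o["tool_rot"]).as_matrix().round(4).tolist(),o["grip_width"],robot.get_obs()["position"])
E
```

```text
[ 0.537  -0.317   0.1012] [[-0.1405, 0.9901, 0.0014], [0.9901, 0.1405, -0.0012], [-0.0014, 0.0012, -1.0]] 0.05110619426658909 [ 0.53692188 -0.3168746   0.10097933]
```

View pics/w2.png

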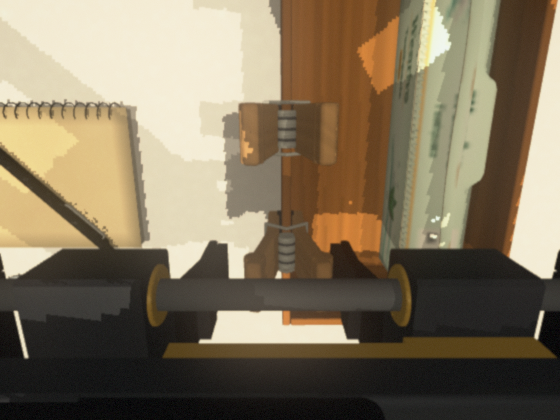

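Clip D's tails span columns 244-332 (centre 288), while the fingers are centred at about 279. The clip therefore sits roughly 4 mm towards tool +y. I'll check this with the projection.

```bash
python3 - <<'E'
from h import *
o=robot.get_obs(); p=robot.camera("wrist")
for n,u,v,z in (("Dl",244,270,.122),("Dr",332,270,.122),("Dcoil",287,253,.087),("Cl",240,130,.125),("Cr",337,130,.125),("Ctop",288,103,.127),("Cbot",288,163,.127),("Ccoil",287,131,.087),("wall1",281,20,.08),("wall2",283,220,.08)):
    a,b=ray(o,p,u,v,z); print(n,a.round(4),b.round(4))
E
```

```text
Dl [ 0.5203 -0.3144  0.122 ] [ 0.0048 -0.0161 -0.021 ]
Dr [ 0.5591 -0.3089  0.122 ] [ 0.0047  0.0231 -0.021 ]
Dcoil [ 0.5411 -0.3184  0.087 ] [-0.0021  0.0039  0.014 ]
Cl [ 0.5121 -0.2539  0.125 ] [ 0.0658 -0.0156 -0.0241]
Cr [ 0.5495 -0.2486  0.125 ] [ 0.0658  0.0221 -0.0241]
Ctop [ 0.5291 -0.2413  0.127 ] [ 0.0759  0.0029 -0.0261]
Cbot [ 0.5324 -0.2637  0.127 ] [ 0.0532  0.0031 -0.0261]
Ccoil [ 0.5316 -0.2538  0.087 ] [0.0632 0.0035 0.0139]
wall1 [ 0.5214 -0.2035  0.08  ] [0.1144 0.0006 0.0209]
wall2 [ 0.5366 -0.3022  0.08  ] [0.0146 0.0018 0.021 ]
```

Call:
servo_tool(rows=[-0.1,0,0.0035,0,-0.5,-0.05,0,0,0,0,0,0,0,0,0,0,0,0,0,0,0,0,0,0,0], newtons=6)

```text
time: 3.6
position: [0.5398, -0.3161, 0.0999]
tool_rot: [0.652, 0.758, -0.0, -0.0]
ft_force: [0.5, 1.1, -0.2]
grip_width: 0.0434
grip_force: 0.0
```

Call:
servo_tool(rows=[0.1,0,0,0,0,0.3,0,0,0,0,0.4,0,0,0,0,0.4,0,0,0,0,0.4,0,0,0,0])

```text
time: 4.02
position: [0.5403, -0.3162, 0.1002]
tool_rot: [0.652, 0.758, 0.0, 0.0]
ft_force: [1.5, 0.7, 0.0]
grip_width: 0.0394
grip_force: 6.0
```

D resists: it stays 39.4 mm wide at 6 N. The open fingers can straddle the rim, so I'll slide along it to C.

Call:
servo_tool(rows=[-0.6,0,0,0,0,-0.6,0,0,0,0,-0.6,0.02,0,0,0,-0.6,0.024,0,0,0,-0.6,0.02,0,0,0])

```text
time: 4.43
position: [0.5295, -0.2521, 0.0999]
tool_rot: [0.653, 0.758, -0.0, -0.001]
ft_force: [-0.0, -0.0, 0.3]
grip_width: 0.0647
grip_force: 0.0
```

Call:
servo_tool(rows=[-0.4,0,0,0,0,-0.2,0,0,0,0,0,0,0,0,0,0,0,0,0,0,0,0,0,0,0])

```text
time: 4.85
position: [0.5308, -0.2542, 0.1003]
tool_rot: [0.653, 0.758, -0.0, 0.001]
ft_force: [-0.7, 0.4, -0.8]
grip_width: 0.0464
grip_force: 0.0
```

Call:
servo_tool(rows=[0.1,0,0,0,0,0.3,0,0,0,0,0.4,0,0,0,0,0.4,0,0,0,0,0.4,0,0,0,0])

```text
time: 5.27
position: [0.5308, -0.2534, 0.1007]
tool_rot: [0.652, 0.758, -0.0, 0.001]
ft_force: [-0.4, -0.7, 2.9]
grip_width: 0.0275
grip_force: 2.6
```

C folds, so it is limp. I'll squeeze it to the stop and lift.

Call:
servo_tool(rows=[0.7,0,0,0,0,1,0,0,0,0,1,0,0,0,0,1,0,0,0,0,1,0,0,0,0], newtons=10)

```text
time: 5.68
position: [0.5307, -0.2532, 0.1005]
tool_rot: [0.652, 0.758, -0.0, 0.0]
ft_force: [-0.3, -1.4, 5.4]
grip_width: 0.0218
grip_force: 10.0
```

Call:
servo_tool(rows=[1,0,0,-0.004,0,1,0,0,-0.01,0,1,0,0,-0.015,0,1,0,0,-0.02,0,1,0,0,-0.03,0])

```text
time: 6.1
position: [0.5286, -0.2515, 0.1779]
tool_rot: [0.652, 0.758, -0.0, -0.003]
ft_force: [0.0, 0.7, 0.4]
grip_width: 0.0222
grip_force: 10.0
```

```bash
python3 - <<'E'
from h import *
o=robot.get_obs()
print(o["ft_force"],o["grip_width"],o["grip_force"])
plan([0.50,0.205,0.19],8.5+40,14)
p=robot.camera("wrist"); cv2.imwrite("pics/w3.png",p["pixels"][:,:,::-1])
E
```

```text
[0.03051579 0.65880782 0.40820142] 0.022190463955635203 10.001989211887121
pos [ 0.5286 -0.2515  0.1779] yawy 8.57 t 6.1
[32.6, 2.8, -0.7, np.float64(-2.85)]
[32.4, 4.4, -0.7, np.float64(-2.85)]
[32.1, 6.1, -0.7, np.float64(-2.85)]
[31.8, 7.6, -0.7, np.float64(-2.85)]
[31.3, 9.2, -0.8, np.float64(-2.85)]
[30.8, 10.8, -0.8, np.float64(-2.85)]
[30.3, 12.3, -0.8, np.float64(-2.85)]
[29.6, 13.8, -0.8, np.float64(-2.85)]
[28.9, 15.2, -0.8, np.float64(-2.85)]
[28.1, 16.7, -0.8, np.float64(-2.85)]
[27.2, 18.0, -0.8, np.float64(-2.85)]
[26.3, 19.4, -0.8, np.float64(-2.85)]
[25.3, 20.6, -0.8, np.float64(-2.85)]
[24.3, 21.9, -0.8, np.float64(-2.85)]
```

View pics/w3.png

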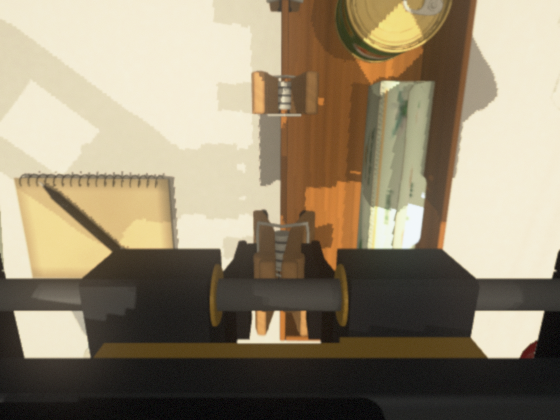

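The wrist view shows folded clip C held between the fingers at (280,240). B is at (285,92), still on the rim. I'll lift more and carry C to the bowl.

Call:
servo_tool(rows=[1,0,0,-0.03,0,1,0.01,0,-0.025,0,1,0.035,0,0,0,1,0.038,0,0,0,1,0.038,0,0,0])

```text
time: 6.57
position: [0.512, -0.1324, 0.2349]
tool_rot: [0.653, 0.757, 0.0, 0.0]
ft_force: [0.3, -0.1, -0.6]
grip_width: 0.0223
grip_force: 10.0
```

Call:
servo_tool(rows=[1,0.038,0,0,0,1,0.038,0.002,0,0,1,0.038,0.002,0,0,1,0.038,0.002,0,0,1,0.038,0.002,0,0])

```text
time: 6.98
position: [0.4911, 0.0577, 0.2344]
tool_rot: [0.652, 0.758, 0.0, -0.0]
ft_force: [0.2, -0.6, -1.0]
grip_width: 0.022
grip_force: 10.0
```

```bash
python3 - <<'E'
from h import *
print(robot.get_obs()["grip_width"])
plan([0.4765,0.227,0.15],8.5,5)
E
```

```text
0.02202877684530483
pos [0.4911 0.0577 0.2344] yawy 8.56 t 6.98
[33.9, 2.2, 16.9, np.float64(0.01)]
[33.9, 2.1, 16.9, np.float64(0.01)]
[33.9, 2.1, 16.9, np.float64(0.01)]
[33.9, 2.1, 16.9, np.float64(0.01)]
[33.9, 2.1, 16.9, np.float64(0.01)]
```

Call:
servo_tool(rows=[1,0.034,0.002,0.01,0,1,0.034,0.002,0.01,0,1,0.034,0.002,0.015,0,1,0.034,0.002,0.025,0,1,0.034,0.002,0.025,0])

```text
time: 7.4
position: [0.4767, 0.2264, 0.15]
tool_rot: [0.652, 0.758, 0.001, 0.001]
ft_force: [0.1, 0.6, -0.3]
grip_width: 0.0221
grip_force: 10.0
```

Call:
servo_tool(rows=[1,0,0,0.03,0,1,0,0,0.03,0,1,0,0,0.015,0,1,0,0,0.004,0,1,0,0,0,0])

```text
time: 7.82
position: [0.4757, 0.2244, 0.0699]
tool_rot: [0.652, 0.758, -0.001, -0.001]
ft_force: [1.1, 0.1, 0.2]
grip_width: 0.0221
grip_force: 10.0
```

Call:
servo_tool(rows=[1,0,0,0.005,0,1,0,0,0,0,0.2,0,0,0,0,-0.4,0,0,0,0,-0.8,0,0,0,0])

```text
time: 8.23
position: [0.4772, 0.2245, 0.0667]
tool_rot: [0.652, 0.758, 0.001, 0.001]
ft_force: [0.6, -0.1, -0.5]
grip_width: 0.0347
grip_force: 1.4
```

Call:
servo_tool(rows=[-0.8,0,0,0,0,-0.8,0,0,0,0,-0.8,0,0,0,0,-0.8,0,0,-0.015,0,-0.8,0,0,-0.03,0])

```text
time: 8.65
position: [0.4741, 0.2237, 0.1086]
tool_rot: [0.652, 0.758, -0.003, -0.002]
ft_force: [1.1, -0.6, -0.2]
grip_width: 0.0674
grip_force: 0.0
```

Call:
servo_tool(rows=[-0.8,0,0,-0.035,0,-0.8,0,0,-0.035,0,-0.8,-0.01,0,-0.025,0,-0.8,-0.035,0,0,0,-0.8,-0.038,0,0,0])

```text
time: 9.07
position: [0.4902, 0.143, 0.2082]
tool_rot: [0.651, 0.759, 0.002, 0.002]
ft_force: [0.9, -0.2, -0.5]
grip_width: 0.0783
grip_force: 0.0
```

```bash
python3 - <<'E'
from h import *
p=robot.camera("top")
for d in robot.place_of(p,"clip_a"): print(np.round(d["at"],3),round(d["score"],2))
for d in robot.place_of(p,"caddy"): print("caddy",np.round(d["at"],3),round(d["score"],2))
plan([0.519,-0.174,0.2],8.5,11)
cv2.imwrite("pics/t2.png",cv2.resize(p["pixels"][120:330,100:460,::-1],None,fx=2,fy=2))
E
```

```text
[ 0.541 -0.314  0.083] 0.79
[ 0.508 -0.099  0.086] 0.63
[ 0.522 -0.166  0.086] 0.59
[ 0.584 -0.199 -0.001] 0.47
caddy [ 0.587 -0.2   -0.   ] 0.7
pos [0.4895 0.1404 0.2062] yawy 8.32 t 9.22
[-28.7, -1.5, 0.6, np.float64(-0.02)]
[-28.7, -1.5, 0.6, np.float64(-0.02)]
[-28.7, -1.5, 0.6, np.float64(-0.02)]
[-28.7, -1.5, 0.6, np.float64(-0.02)]
[-28.7, -1.5, 0.6, np.float64(-0.02)]
[-28.7, -1.5, 0.6, np.float64(-0.02)]
[-28.7, -1.5, 0.6, np.float64(-0.02)]
[-28.7, -1.5, 0.6, np.float64(-0.02)]
[-28.7, -1.5, 0.6, np.float64(-0.02)]
[-28.7, -1.6, 0.6, np.float64(-0.02)]
[-28.7, -1.6, 0.6, np.float64(-0.02)]
```

View pics/t2.png

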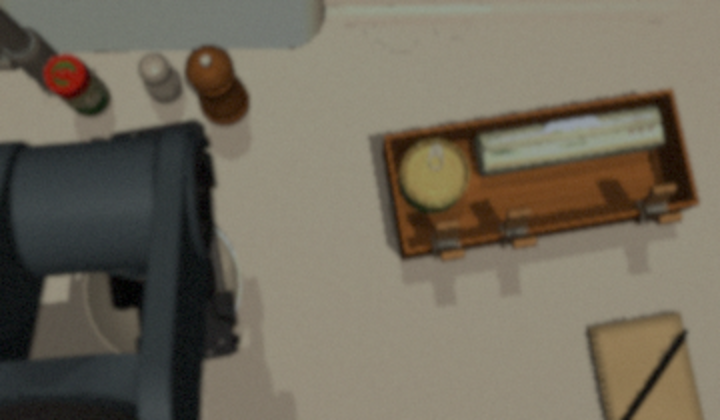

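The caddy has not moved. A is at crop (446,242), B at (517,230) and D at (657,205), all on the rim. Going to A next.

```bash
python3 - <<'E'
from h import *
p=robot.camera("scene")
for d in robot.place_of(p,"clip_a"): print(np.round(d["at"],3),round(d["score"],2))
plan([0.5077,-0.098,0.175],8.5,7)
E
```

```text
[0.481 0.226 0.046] 0.8
[ 0.546 -0.316  0.085] 0.46
[ 0.526 -0.166  0.086] 0.44
[ 0.511 -0.098  0.088] 0.42
pos [0.4887 0.1424 0.2057] yawy 8.51 t 9.32
[-34.4, -2.4, 4.4, np.float64(0.0)]
[-34.4, -2.4, 4.4, np.float64(0.0)]
[-34.4, -2.4, 4.4, np.float64(0.0)]
[-34.4, -2.4, 4.4, np.float64(0.0)]
[-34.4, -2.4, 4.4, np.float64(0.0)]
[-34.4, -2.4, 4.4, np.float64(0.0)]
[-34.4, -2.4, 4.4, np.float64(0.0)]
```

Call:
servo_tool(rows=[-0.8,-0.034,-0.0024,0.004,0,-0.8,-0.034,-0.0024,0.004,0,-0.8,-0.034,-0.0024,0.004,0,-0.8,-0.034,-0.0024,0.004,0,-0.8,-0.034,-0.0024,0.004,0], newtons=6)

```text
time: 9.73
position: [0.5023, -0.0273, 0.1853]
tool_rot: [0.651, 0.759, 0.0, -0.0]
ft_force: [0.8, 0.5, 0.7]
grip_width: 0.0782
grip_force: 0.0
```

Call:
servo_tool(rows=[-0.8,-0.034,-0.0024,0.005,0,-0.8,-0.034,-0.0024,0.005,0,-0.8,0,0,0,0,-0.8,0,0,0,0,-0.8,0,0,0,0])

```text
time: 10.15
position: [0.5075, -0.0941, 0.1754]
tool_rot: [0.652, 0.758, 0.0, -0.001]
ft_force: [1.0, 0.1, -0.6]
grip_width: 0.0781
grip_force: 0.0
```

```bash
python3 - <<'E'
from h import *
plan([0.5077,-0.098,0.1],8.5,3)
p=robot.camera("top")
for n in ("clip_a","caddy","bowl"): print(n,[(np.round(d["at"],3).tolist(),round(d["score"],2)) for d in robot.place_of(p,n)])
cv2.imwrite("pics/t3.png",cv2.resize(p["pixels"][200:330,120:250,::-1],None,fx=4,fy=4))
E
```

```text
pos [ 0.5075 -0.0941  0.1754] yawy 8.62 t 10.15
[-1.3, -0.1, 25.1, np.float64(0.04)]
[-1.3, -0.1, 25.1, np.float64(0.04)]
[-1.3, -0.1, 25.1, np.float64(0.04)]
clip_a [([0.539, -0.319, 0.084], 0.78), ([0.476, 0.228, 0.047], 0.51)]
caddy []
bowl [([0.479, 0.207, -0.004], 0.58)]
```

View pics/t3.png

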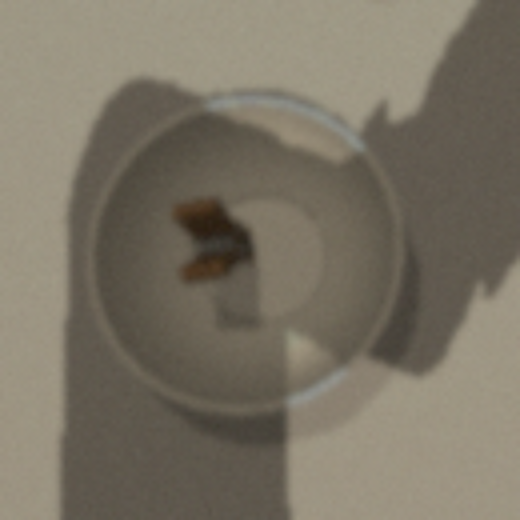

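The bowl crop shows clip C inside at (215,240), apparently still standing on its jaws. I'll nudge it over later. Now feeling A.

Call:
servo_tool(rows=[-0.8,-0.004,0,0.025,0,-0.6,0,0,0.03,0,-0.4,0,0,0.02,0,-0.2,0,0,0,0,0,0,0,0,0])

```text
time: 10.77
position: [0.5079, -0.0984, 0.1003]
tool_rot: [0.652, 0.758, -0.0, -0.001]
ft_force: [0.2, -0.3, 0.4]
grip_width: 0.0594
grip_force: 0.0
```

Call:
servo_tool(rows=[0,0,0,0,0,0,0,0,0,0,0.1,0,0,0,0,0.3,0,0,0,0,0.4,0,0,0,0])

```text
time: 11.18
position: [0.5093, -0.0997, 0.102]
tool_rot: [0.652, 0.758, 0.0, 0.001]
ft_force: [-0.0, 1.1, 4.6]
grip_width: 0.0394
grip_force: 6.0
```

Call:
servo_tool(rows=[0.4,0,0,0,0,0.4,0,0,0,0,0.4,0,0,0,0,0.4,0,0,0,0,0.4,0,0,0,0])

```text
time: 11.6
position: [0.5094, -0.0998, 0.102]
tool_rot: [0.652, 0.758, 0.0, 0.001]
ft_force: [-0.1, 0.4, 5.8]
grip_width: 0.0398
grip_force: 6.0
```

A resists (39.8 mm at 6 N). Sliding on to B.

Call:
servo_tool(rows=[-0.6,0,0,0,0,-0.6,0,0,0,0,-0.6,-0.02,0,0,0,-0.6,-0.026,0,0,0,-0.6,-0.022,0,0,0])

```text
time: 12.02
position: [0.5186, -0.1674, 0.1007]
tool_rot: [0.652, 0.758, -0.0, -0.0]
ft_force: [0.8, 1.0, -0.1]
grip_width: 0.0644
grip_force: 0.0
```

Call:
servo_tool(rows=[-0.4,0,0,0,0,-0.2,0,0,0,0,0,0,0,0,0,0,0,0,0,0,0.1,0,0,0,0])

```text
time: 12.43
position: [0.518, -0.1654, 0.1006]
tool_rot: [0.652, 0.758, -0.0, -0.001]
ft_force: [0.5, 1.0, 0.1]
grip_width: 0.0451
grip_force: 0.0
```

Call:
servo_tool(rows=[0.3,0,0,0,0,0.4,0,0,0,0,0.4,0,0,0,0,0.4,0,0,0,0,0.4,0,0,0,0])

```text
time: 12.85
position: [0.5188, -0.1666, 0.1012]
tool_rot: [0.652, 0.758, 0.0, 0.0]
ft_force: [-0.4, 1.1, 3.8]
grip_width: 0.0266
grip_force: 2.6
```

B folds, so it is limp too. Squeezing fully and carrying it to the bowl.

Call:
servo_tool(rows=[0.7,0,0,0,0,1,0,0,0,0,1,0,0,0,0,1,0,0,0,0,1,0,0,0,0], newtons=10)

```text
time: 13.27
position: [0.5187, -0.1668, 0.101]
tool_rot: [0.652, 0.758, 0.0, 0.0]
ft_force: [-0.7, 0.5, 4.8]
grip_width: 0.0223
grip_force: 10.0
```

Call:
servo_tool(rows=[1,0,0,-0.004,0,1,0,0,-0.01,0,1,0,0,-0.02,0,1,0,0,-0.03,0,1,0,0,-0.035,0])

```text
time: 13.68
position: [0.5171, -0.166, 0.1996]
tool_rot: [0.652, 0.758, -0.001, -0.002]
ft_force: [0.2, -0.6, 0.9]
grip_width: 0.0222
grip_force: 10.0
```

Call:
servo_tool(rows=[1,0.005,0,-0.035,0,1,0.03,0,0,0,1,0.038,0,0,0,1,0.038,0.001,0,0,1,0.038,0.001,0,0])

```text
time: 14.1
position: [0.4977, -0.0179, 0.2355]
tool_rot: [0.653, 0.757, 0.0, 0.0]
ft_force: [1.5, 0.5, 0.1]
grip_width: 0.0221
grip_force: 10.0
```

Call:
servo_tool(rows=[1,0.038,0.001,0,0,1,0.038,0.001,0,0,1,0.038,0.001,0,0,1,0.035,0.001,0,0,1,0.025,0,0,0])

```text
time: 14.52
position: [0.4753, 0.1563, 0.2352]
tool_rot: [0.652, 0.758, 0.0, -0.0]
ft_force: [0.0, -0.2, -0.2]
grip_width: 0.0224
grip_force: 10.0
```

```bash
python3 - <<'E'
from h import *
print(robot.get_obs()["grip_width"])
plan([0.4765,0.180,0.067],8.5,5)
E
```

```text
0.02241982440088785
pos [0.4753 0.1563 0.2352] yawy 8.66 t 14.52
[4.6, 1.0, 33.7, np.float64(0.03)]
[4.6, 1.0, 33.7, np.float64(0.03)]
[4.6, 1.0, 33.7, np.float64(0.03)]
[4.6, 1.0, 33.7, np.float64(0.03)]
[4.6, 0.9, 33.7, np.float64(0.03)]
```

Call:
servo_tool(rows=[1,0.015,-0.011,0.03,0,1,0.015,-0.01,0.03,0,1,0,0,0.035,0,1,0,0,0.03,0,1,0,0,0.02,0])

```text
time: 14.93
position: [0.4495, 0.1803, 0.0879]
tool_rot: [0.652, 0.758, -0.001, -0.001]
ft_force: [0.4, -0.1, -0.3]
grip_width: 0.022
grip_force: 10.0
```

Call:
servo_tool(rows=[1,0,0,0.012,0,1,0,0,0.006,0,1,0,0,0,0,0.2,0,0,0,0,-0.2,0,0,0,0])

```text
time: 15.35
position: [0.4519, 0.1802, 0.0728]
tool_rot: [0.652, 0.758, 0.001, 0.001]
ft_force: [-0.2, 0.4, -0.2]
grip_width: 0.0291
grip_force: 1.6
```

Call:
servo_tool(rows=[-0.3,0,0,0,0,-0.3,0,0,0,0,-0.3,0,0.01,0,0,-0.3,0,0.015,0,0,-0.3,0,0.015,0,0])

```text
time: 15.77
position: [0.4919, 0.1863, 0.0725]
tool_rot: [0.652, 0.758, 0.0, 0.0]
ft_force: [0.3, 0.3, 0.2]
grip_width: 0.0548
grip_force: 0.0
```

Call:
servo_tool(rows=[-0.3,0,0.01,0,0,-0.3,0,0,0,0,-0.6,0,0,-0.01,0,-0.6,0,0,-0.03,0,-0.6,0,0,-0.03,0])

```text
time: 16.18
position: [0.4979, 0.1872, 0.1417]
tool_rot: [0.652, 0.758, -0.002, -0.002]
ft_force: [0.6, 0.3, 0.1]
grip_width: 0.0669
grip_force: 0.0
```

```bash
python3 - <<'E'
from h import *
p=robot.camera("wrist"); q=robot.camera("scene")
im=np.hstack([cv2.resize(p["pixels"],(448,336)),cv2.resize(q["pixels"][215:325,215:330],(351,336))])
cv2.imwrite("pics/w4.png",im[:,:,::-1])
print([(np.round(d["at"],3).tolist(),round(d["score"],2)) for d in robot.place_of(q,"clip_a")],robot.get_obs()["position"])
E
```

```text
[([0.506, 0.213, 0.039], 0.86), ([0.485, 0.191, 0.037], 0.77), ([0.51, -0.097, 0.09], 0.46)] [0.50122668 0.18784298 0.14453014]
```

View pics/w4.png

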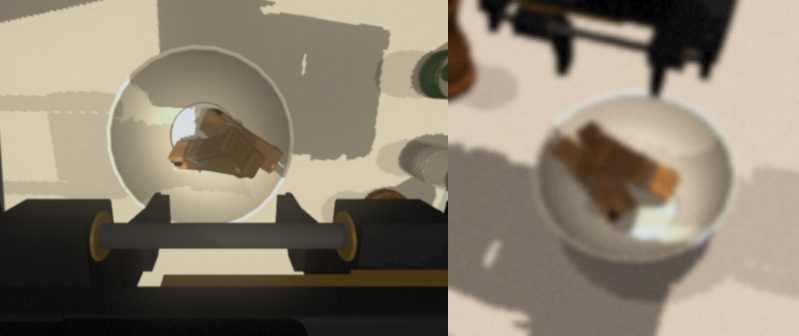

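The wrist view shows both clips toppled and lying in the bowl around (220,145). One tail is close to the far rim at (283,168). I'll retreat and check that.

Call:
servo_tool(rows=[-0.6,0,0,-0.03,0,-0.6,-0.03,0,-0.03,0,-0.6,-0.04,0,0,0,-0.6,-0.04,0,0,0,-0.6,-0.04,0,0,0])

```text
time: 16.75
position: [0.5214, 0.0389, 0.2011]
tool_rot: [0.652, 0.759, -0.0, -0.001]
ft_force: [0.2, 0.6, 0.0]
grip_width: 0.0696
grip_force: 0.0
```

Call:
servo_tool(rows=[-0.6,-0.03,0,0,0,-0.6,0,0,0,0,-0.6,0,0,0,0,-0.6,0,0,0,0,-0.6,0,0,0,0])

```text
time: 17.17
position: [0.5261, 0.0114, 0.2007]
tool_rot: [0.652, 0.758, -0.0, -0.001]
ft_force: [-0.0, 0.3, -0.2]
grip_width: 0.0697
grip_force: 0.0
```

```bash
python3 - <<'E'
from h import *
o=robot.get_obs();w=robot.camera("wrist");q=robot.camera("scene");t=robot.camera("top")
f=lambda a:cv2.resize(a,(395,295),interpolation=cv2.INTER_CUBIC)
im=np.vstack([np.hstack([f(w["pixels"]),f(w["pixels"][:150,150:350])]),np.hstack([f(q["pixels"][225:315,220:330]),f(t["pixels"][205:310,120:260])])])
cv2.imwrite("pics/c5.png",im[:,:,::-1]); print(o["position"])
for p in (w,q,t): print([(np.round(d["at"],3).tolist(),round(d["score"],2)) for d in robot.place_of(p,"clip_a")])
E
```

```text
[0.52613478 0.0114345  0.20070977]
[([0.508, -0.094, 0.086], 0.73)]
[([0.514, -0.098, 0.086], 0.65), ([0.543, -0.317, 0.083], 0.63), ([0.504, 0.213, 0.036], 0.6), ([0.487, 0.185, 0.036], 0.51)]
[([0.504, 0.212, 0.04], 0.96), ([0.54, -0.318, 0.086], 0.65), ([0.486, 0.185, 0.038], 0.59), ([0.505, -0.098, 0.088], 0.52)]
```

View pics/c5.png

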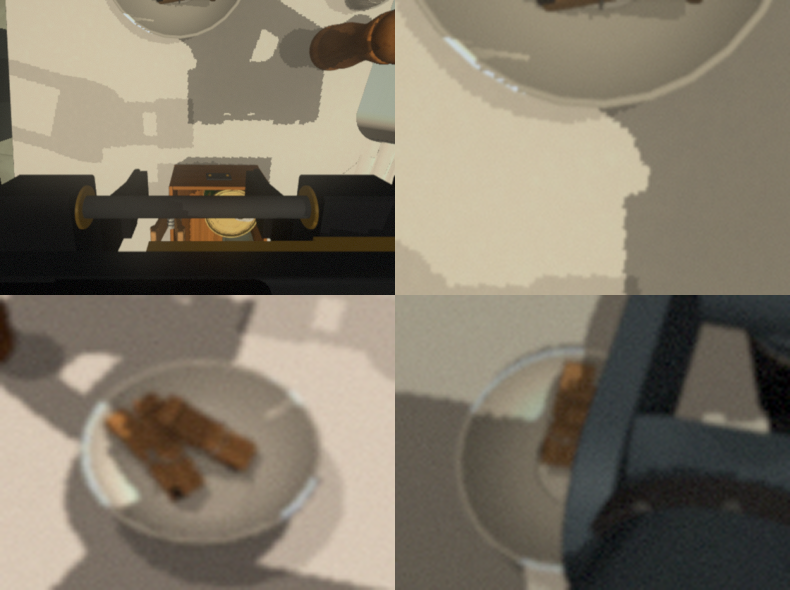

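The scene crop (lower left) shows both clips lying inside the bowl at rest. A and D are still on the rim in their original places. Handing in.

```bash
python3 -c "
from h import *
print(robot.hand_in())"
```

```text
the job is handed in; nothing more can be done
None
```

Job handed in: the two limp clips (second and third along the rim) are lying in the white bowl, and the two firm end clips are still on the rim with the caddy where it was.

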